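Load the spring magazine of the blank feeder

ROBOT

A 6-joint arm with a two-finger parallel gripper is mounted at the origin on the work surface. World frame = base frame: x ahead of the robot, y to its left, z up, the work surface at z = 0. Lengths are in m, angles in degrees, forces in N, time in s.
With the tool pointing down it reaches from about 0.3 to 0.75 m from the base axis. Payload 8.5 kg.
Tool frame: the origin (TCP) lies midway between the tips of the shut fingers; the grasp point (between the pads) lies 19 mm behind it; z points along the fingers, y is the line along which they close (so a half turn about z gives the same grasp; the last joint's range is limited). The gripper opens to 85 mm and grips with 20 to 120 N. Pads are 22 mm wide; open, the fingers measure 114 mm over their backs; the gripper's body (76 mm by 85 mm) begins 54 mm behind the grasp point. The pads swing forward as they close: fully open they stand 13 mm farther back than shut.
Start: joints at [-81.32, 21.807, 74.336, -0, 83.858, -12.336], TCP at [0.197, -0.513, 0.231] pointing down, gripper open.
Joint ranges: [-178.18, 178.18], [-50.72, 133.34], [12.68, 142.11], [-81.47, 261.47], [9.98, 163.14], [-165.26, 165.26]. Speed limits (degrees/s): [136.94, 136.94, 180, 180, 180, 180].

INTERFACE

Orientations are given as a 3x3 rotation matrix whose columns are the frame's x, y, z axes.
In Python, from rig import env, viewer, recognise, pinpoint gives the robot as it stands.
- The arm moves only by the tool move_arm, never from a script. Its argument "plan" is text: rows parted by semicolons, each of 7 numbers parted by spaces: the shift along the tool's x, y, z in m, then the turn, a rotation vector about the tool's x, y, z in rad, then the finger opening in m, from 0 to 0.0854. A call has 1 to 12 rows; each row shifts and turns the commanded pose from where the row before left it, along the tool's axes as they then stand; what a row does not reach is not made up. A row lasts 1/8 s, in which the tool goes at most 62.5 mm and 10.7 degrees, less where a joint would pass 70% of its speed; a pose out of reach is approached as far as the arm can. A call is refused whole if a number of a shift passes 0.0625 or a number of a turn 0.188, either way. A call with a gripper value outside its range is refused whole. The fingers move at their own pace and stop on an object; "grip_force" is the grip in N (left out, the last holds). Time passes only in rows, so rows that do not move let the fingers close. It gives the time, the measured TCP pose, the force, the opening and the grip force at its end, in the units of the state.
- env.observe(): the state, without advancing time (a new reading comes with each control period).
- viewer.get_image(name): name is "side" or "top"; returns (picture, depth): 384x512x3 uint8, red, green, blue; 384x512 float32, m along the optical axis (not along the pixel's ray), 0 where there is no reading.
- viewer.calibration(name): a dict with "fx", "fy", "cx", "cy" (pixels), "R" (3x3) and "t" (3): a world point X has camera coordinates R X + t. Camera axes: x right, y down, z forward; pixel columns grow to the right and rows downward; lengths in m; the calibration is good to about 2 mm. A picture is of the moment at which its call begins. calibration takes no time and is no camera call.
- env.close_job(): hands the job in; it is judged then, once.
Trained networks look in the newest picture that a camera, given by its name, has taken for a name from the list of things; names that differ only in an ending like _2 or _b are one class to them, and where a whole thing is asked for, a point or a joint stands for the part that bears it (a point fixed in the world has none). Each returns a list of dicts, best first, with "conf" (0 to 1); they miss things now and then, are a little off and sometimes report something else, mostly with a low value. They report only what shows in the picture. A call takes as long as a camera call.
- recognise(camera, name): "extent" ([centre column, centre row, width, height] in pixels, round what is visible of it).
- pinpoint(camera, name): "pixel" ([column, row] in pixels: a listed point, or the origin of a listed thing).
The state is a dict: "time_s": time; "q": joint angles; "qvel": joint speeds; "joint_efforts": joint torques, N m; "position": TCP position; "tool_rot": TCP orientation; "ft_force": force on the tool from outside, world axes, zero at the start; "wrist_torque": the same for the moment, N m; "grip_width": finger opening in m; "gripper_force": force on a finger pad.
Only numpy, scipy, OpenCV 4.12 (cv2) and the standard library are available. Lean on these libraries where they do the work, as an engineer would, in place of code of your own. Each camera call takes 0.05 s, during which the arm holds its last target. There are 200 camera calls.

TASK

Fill the sloping spring magazine on the bench: swing its gate wide open, then load the two aluminium blanks lying on the bench, one on top of the other, each pressed down against the spring follower and slid under the hood until it is fully home against the back wall and stays there when let go. Finally swing the gate fully shut behind them. Leave the tin, the spray can and the brush where they are.

Things in the scene. Friction and masses are not known exactly. Their poses are not given: they have to be found in the camera images.
- seat (a point): Magazine's frame: point 200 mm above the bench, mid-width, where the back wall's inner face (x=0) meets the hood's underside (z=0). x: the slide-in direction, away from the robot and 30 deg upward; y: level, across; z: stack normal, leaning 30 deg towards the robot. Sizes of magazine parts below are in mm in this frame.
- magazine: Grey steel spring magazine sloping 30 deg on a 240 x 150 base plate (origin: bench level, 100 mm nearer the robot than the seat; its x is level). Back wall x=0..12; cheeks x=-40..0, 54 apart inside, 8 thick, tops at z=0; bed below z=-66. For x<-40 it is open above and at the sides: fingers can straddle a blank gripped at mid-length right until it is home.
- head: The tilted part of the magazine; its frame equals the seat's. Hood: fixed plate, z=0..6, full width, covering x=-25..0, plus a flared lip to x=-35 whose underside rises to about z=5. To enter, a blank is laid on the follower short of the hood (centre about x=-103), pressed down until its top is some 3 below z=0, and slid along +x to the back wall.
- home (a point): Where the centre of the upper blank lies when home: seat frame x=-60, y=0, z=-9; axes as the seat's. The lower blank's centre is 18 mm further down the stack (z=-27). The spring holds the stack up against the hood; friction keeps it from sliding back.
- follower (a joint): Dark steel follower plate 116 x 46 x 8 mm (x=-118..-2) on which blanks stack. Value in m, how far it is pressed along -z: 0 = up, its top face at z=0; stop at 0.045. One blank under the hood: 0.018, two: 0.036. Spring 6.4 N at the top plus 160 N/m.
- gate (a joint): Steel gate bar 82 long, 36 high (z=-38..-2) closing the magazine's near end. Hinge axis parallel to z through x=-128, y=45. Value in rad: 0 shut (bar along -y from the hinge, behind the blanks' near ends), grows as it swings towards the robot (1.57: along -x), stop 1.9. Stays where left, about 1 N at the knob. Blanks pass beyond 1.35. Starts at 0 to 0.3.
- gate_knob (a point): Point at z=25 on the axis of the gate's upright round knob: dark steel, 18 diameter, parallel to z, from the bar up to z=45, 70 from the hinge axis, so at x = -128 - 70 sin(gate), y = 45 - 70 cos(gate). Can be gripped along its axis (tool tilted 30 deg) and turns in the fingers.
- blank_a: Loose aluminium blank with two dark screw holes, 120 x 50 x 18 mm, about 0.28 kg, lying flat on the bench (one left, one right of the magazine; the two are alike and may be loaded in either order, either way round). Origin: centre of its underside; x along its length, y across, z up.
- blank_a_center (a point): Middle of blank_a, 9 mm above its underside; axes as the blank's.
- blank_b: Loose aluminium blank with two dark screw holes, 120 x 50 x 18 mm, about 0.28 kg, lying flat on the bench (one left, one right of the magazine; the two are alike and may be loaded in either order, either way round). Origin: centre of its underside; x along its length, y across, z up.
- blank_b_center (a point): Middle of blank_b, 9 mm above its underside; axes as the blank's.
- tin: Bystander: yellow-labelled metal tin, 100 mm diameter, 110 mm tall, standing; origin at the centre of its foot.
- spray: Bystander: blue spray can, 64 mm diameter, 170 mm tall, standing; origin at the centre of its foot.
- brush: Bystander: flat brush with a red handle lying on the bench, about 200 mm long along its x; origin at its middle, underside.

How it is judged:
By the outcome, as a careful person would: the job done as asked, in the order asked, and still so for the second after the job is handed in, with the robot touching nothing.
It also fails if it takes over 72 s, if anything falls off the work surface, if the arm or the gripper's body presses on something with over 40 N, if the wrist force passes 120 N, or if a joint passes its speed limit or range.

## Working session

There is one attempt and no reset: what is moved stays moved. The work goes in short steps, Python scripts to look and compute and a tool call to move; the robot and the scene stay as the last step left them, time stands still between calls to the robot, and variables do not carry over. Pictures are saved under pics/ and viewed, at most 10 in all, crops included, and the job is handed in when it is done.

Besides the shell and the picture viewer there is one more tool, called after "Call:" by a JSON object that holds its "api" and its "payload". move_arm: Moves the arm, as the interface text tells. Its arguments: {"type":"object","properties":{"plan":{"type":"string"},"grip_force":{"type":"number"}},"required":["plan"]}

```bash
ls; mkdir -p pics
cat > h.py <<'E'
import numpy as np, cv2
from rig import env, viewer, recognise, pinpoint
def ray(cam,px,h=None,depth=None):
    c=viewer.calibration(cam);R=np.array(c["R"]);t=np.array(c["t"])
    d=np.array([(px[0]-c["cx"])/c["fx"],(px[1]-c["cy"])/c["fy"],1.0])
    o=-R.T@t; w=R.T@d
    s=depth if depth is not None else (h-o[2])/w[2]
    return o+s*w
def cloud(cam,D):
    c=viewer.calibration(cam);R=np.array(c["R"]);t=np.array(c["t"])
    v,u=np.mgrid[:D.shape[0],:D.shape[1]]
    P=np.stack([(u-c["cx"])/c["fx"]*D,(v-c["cy"])/c["fy"]*D,D],-1)
    return (P-t)@R
E
python3 - <<'E'
from h import *
np.set_printoptions(precision=4,suppress=True)
for cam in("top","side"):
    I,D=viewer.get_image(cam); cv2.imwrite(f"pics/{cam}0.png",I[...,::-1]); np.save(f"{cam}0.npy",D)
    print(cam,ray(cam,(256,192),depth=0))
    for n in("seat","home","gate_knob","blank_a_center","magazine","tin","spray","brush"):
        print(n,[(np.round(r["pixel"],1).tolist(),round(r["conf"],2)) for r in pinpoint(cam,n)][:3])
    print([(np.round(r["extent"],1).tolist(),round(r["conf"],2)) for r in recognise(cam,"blank_a")][:3])
print(env.observe())
E
```

```text
pics
top [ 0.1421 -0.0178  1.6669]
seat []
home [([240.2, 137.2], 0.8)]
gate_knob [([246.8, 163.2], 0.65)]
blank_a_center [([175.7, 198.6], 0.86)]
magazine [([245.1, 163.0], 0.91)]
tin [([163.1, 133.6], 0.86)]
spray [([349.3, 153.9], 0.92)]
brush [([355.1, 268.0], 0.71), ([327.7, 194.7], 0.71), ([161.2, 131.5], 0.37)]
[([330.1, 194.0, 25.2, 31.0], 0.96), ([176.6, 197.2, 20.7, 33.3], 0.75), ([238.1, 156.8, 28.7, 15.4], 0.36)]
side [0.2895 0.8716 0.8382]
seat [([240.3, 302.9], 0.65)]
home [([192.4, 186.2], 0.66)]
gate_knob [([219.4, 183.9], 0.9)]
blank_a_center [([240.2, 303.9], 0.65), ([342.7, 154.9], 0.24)]
magazine [([215.3, 233.2], 0.84), ([222.4, 150.4], 0.64)]
tin []
spray [([222.2, 150.3], 0.84)]
brush [([340.8, 157.0], 0.53)]
[([241.2, 300.4, 51.9, 28.6], 0.7), ([263.4, 169.2, 36.8, 24.5], 0.7)]
{'time_s': 1.0, 'q': array([-81.3188,  21.807 ,  74.3337,   0.0005,  83.8591, -12.3357]), 'qvel': array([-0.106 ,  0.0688,  0.0576, -0.0075,  0.0644, -0.0109]), 'joint_efforts': array([ -0.0026, -44.834 , -23.1461,  -0.0003,   0.0005,   0.    ]), 'position': array([ 0.1973, -0.5134,  0.2313]), 'tool_rot': array([[ 0.9335,  0.3586,  0.    ],
       [ 0.3586, -0.9335, -0.    ],
       [ 0.    ,  0.    , -1.    ]]), 'ft_force': array([ 0.3548, -0.4879, -0.7209]), 'wrist_torque': array([0.0323, 0.0662, 0.0498]), 'gripper_force': 0.0, 'grip_width': 0.08543163227203396}
```

Run:
```python
import cv2
a=cv2.imread("pics/top0.png")[90:300,120:400]
cv2.imwrite("pics/top0c.png",cv2.resize(a,None,fx=2.8,fy=2.8,interpolation=cv2.INTER_CUBIC))
b=cv2.imread("pics/side0.png")[60:340,110:410]
cv2.imwrite("pics/side0c.png",cv2.resize(b,None,fx=2.1,fy=2.1,interpolation=cv2.INTER_CUBIC))
```

```text
(no output)
```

View pics/top0c.png

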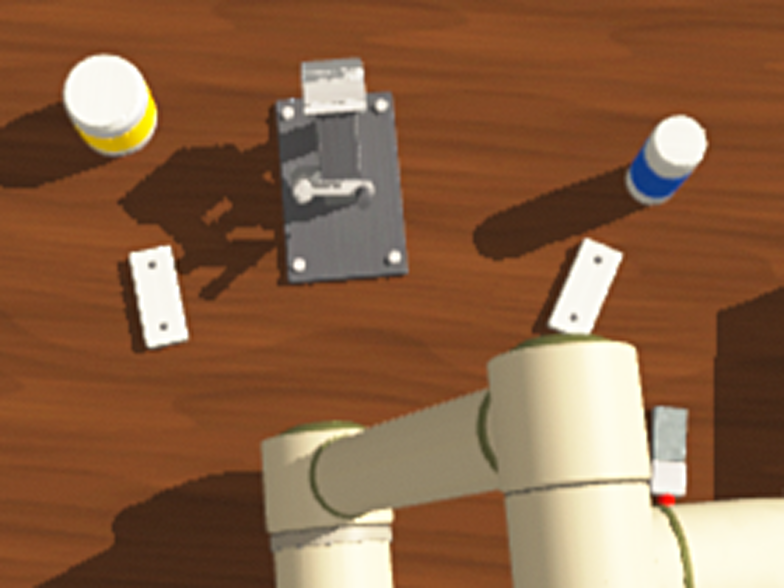

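View pics/side0c.png

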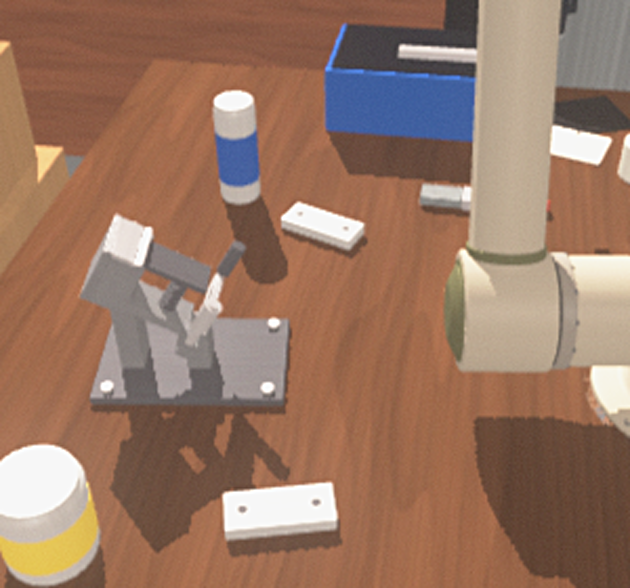

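The top view shows the magazine in the middle with its gate nearly shut (knob at about (251,157)). One blank is on the left (~(176,196)) and one on the right (~(329,192)). The side view agrees: the follower is up and the gate knob stands upright. Next I measure poses.

Run:
```python
from h import *
np.set_printoptions(precision=4,suppress=True)
I=cv2.imread("pics/top0.png"); D=np.load("top0.npy"); P=cloud("top",D)
hsv=cv2.cvtColor(I,cv2.COLOR_BGR2HSV)
for nm,(u0,v0,u1,v1) in {"L":(160,172,194,220),"R":(310,170,348,212)}.items():
    m=np.zeros(D.shape,np.uint8); m[v0:v1,u0:u1]=((hsv[...,1]<60)&(hsv[...,2]>190))[v0:v1,u0:u1]
    n,l,s,c=cv2.connectedComponentsWithStats(m); k=1+np.argmax(s[1:,4]); 
    pts=np.argwhere(l==k)[:,::-1]
    W=np.array([ray("top",p,h=.018)[:2] for p in pts])
    (r)=cv2.minAreaRect((W*1000).astype(np.float32)); box=cv2.boxPoints(r)
    e=[box[1]-box[0],box[2]-box[1]]; e=max(e,key=np.linalg.norm); yaw=np.degrees(np.arctan2(e[1],e[0]))
    M=W.mean(0);ev=np.linalg.svd(W-M)[2][0]
    print(nm,"rect",r,"yaw",yaw,"mean",M,"pca yaw",np.degrees(np.arctan2(ev[1],ev[0])),"depthz",np.median(P[...,2][l==k]))
# magazine bolts
for c in [(288,112),(381,104),(300,265),(394,257)]:
    u,v=c[0]/2.8+120,c[1]/2.8+90
    g=(hsv[...,2]>180)&(hsv[...,1]<60)
    vv,uu=np.mgrid[:384,:512]; mm=g&(np.hypot(uu-u,vv-v)<5)
    q=(uu[mm].mean(),vv[mm].mean()); print("bolt",q,mm.sum(),ray("top",q,h=.016),np.median(P[...,2][mm]))
for cam,k in(("top","top0.npy"),("side","side0.npy")):
    D=np.load(k);P=cloud(cam,D).reshape(-1,3);
    sel=P[(D.ravel()>0)&(abs(P[:,0]-.6)<.22)&(abs(P[:,1]-.02)<.11)]
    print(cam,len(sel),[ (round(z,2),int(((sel[:,2]>z)&(sel[:,2]<z+.02)).sum())) for z in np.arange(-.02,.28,.02)])
    for z in np.arange(.06,.28,.02):
        s=sel[(sel[:,2]>z)&(sel[:,2]<z+.02)]
        if len(s):print(round(z,2),s.min(0),s.max(0))
```

```text
L rect ((454.2221374511719, 264.3076477050781), (121.49214172363281, 51.77138137817383), 16.37200927734375) yaw 16.372013 mean [0.4538 0.264 ] pca yaw -163.6357274592113 depthz 0.017523674591266063
R rect ((499.9868469238281, -263.8760681152344), (49.90555191040039, 121.38047790527344), 69.70024108886719) yaw -20.299759 mean [ 0.5003 -0.2636] pca yaw 158.3500329155301 depthz 0.01843895183789688
bolt (np.float64(222.5), np.float64(129.71428571428572)) 14 [0.7044 0.1233 0.016 ] 0.01770494408220971
bolt (np.float64(255.8), np.float64(126.8)) 15 [0.7235 0.005  0.016 ] 0.01648219234868233
bolt (np.float64(226.5), np.float64(184.0)) 16 [0.5067 0.0932 0.016 ] 0.015104476585506945
bolt (np.float64(260.5), np.float64(181.28571428571428)) 14 [ 0.5245 -0.0247  0.016 ] 0.016628969542211054
top 7345 [(np.float64(-0.02), 2188), (np.float64(0.0), 4075), (np.float64(0.02), 65), (np.float64(0.04), 14), (np.float64(0.06), 23), (np.float64(0.08), 34), (np.float64(0.1), 49), (np.float64(0.12), 96), (np.float64(0.14), 196), (np.float64(0.16), 226), (np.float64(0.18), 215), (np.float64(0.2), 164), (np.flo
[... 595 characters left out ...]
, 132), (np.float64(0.06), 167), (np.float64(0.08), 333), (np.float64(0.1), 365), (np.float64(0.12), 303), (np.float64(0.14), 427), (np.float64(0.16), 445), (np.float64(0.18), 339), (np.float64(0.2), 222), (np.float64(0.22), 0), (np.float64(0.24), 0), (np.float64(0.26), 0), (np.float64(0.28), 0)]
0.06 [0.5875 0.0291 0.0604] [0.7014 0.1122 0.0798]
0.08 [0.588  0.0276 0.0801] [0.7006 0.1111 0.0999]
0.1 [0.568  0.0139 0.1   ] [0.7007 0.1051 0.12  ]
0.12 [0.5583 0.0153 0.12  ] [0.7195 0.1032 0.14  ]
0.14 [0.552  0.0177 0.1401] [0.736  0.1059 0.16  ]
0.16 [0.545  0.0095 0.16  ] [0.724 0.103 0.18 ]
0.18 [0.6459 0.0212 0.18  ] [0.7133 0.1021 0.1999]
0.2 [0.6628 0.0247 0.2   ] [0.7    0.099  0.2141]
```

```bash
cat >> h.py <<'E'
def seatframe(sx=.7137,sy=.0642,yaw=8.6):
    a=np.radians(yaw);c,s=np.cos(a),np.sin(a);Z=np.array([[c,-s,0],[s,c,0],[0,0,1]])
    k=np.radians(30);X=np.array([np.cos(k),0,np.sin(k)]);z=np.array([-np.sin(k),0,np.cos(k)])
    return Z@np.stack([X,[0,1,0],z],1),np.array([sx,sy,.2])
E
python3 - <<'E'
from h import *
np.set_printoptions(precision=4,suppress=True)
R,s=seatframe()
for cam in("top","side"):
    D=np.load(cam+"0.npy");P=cloud(cam,D);L=(P-s)@R*1000
    def q(n,m,ax):
        v=L[m]; print(cam,n,m.sum(),"min",np.percentile(v,3,0),"med",np.median(v,0),"max",np.percentile(v,97,0))
        if m.sum()>20:
            A=np.c_[v[:,[i for i in range(3) if i!=ax]],np.ones(m.sum())]; print("   plane",np.linalg.lstsq(A,v[:,ax],rcond=None)[0])
    x,y,z=L[...,0],L[...,1],L[...,2]; ok=D>0
    q("follower",ok&(x>-112)&(x<-42)&(abs(y)<20)&(abs(z)<9),2)
    q("hood",ok&(x>-22)&(x<10)&(abs(y)<34)&(abs(z-6)<6),2)
    q("hoodall",ok&(x>-60)&(x<30)&(abs(y)<60)&(abs(z-6)<4),2)
    q("cheek outer",ok&(x>-35)&(x<8)&(abs(y-35)<8)&(z<-8)&(z>-60),1)
    q("gate/knob",ok&(x<-125)&(x>-180)&(abs(y)<80)&(z>5)&(z<60),0)
    q("knobtop",ok&(x<-125)&(x>-180)&(abs(y)<80)&(z>41)&(z<60),2)
    q("bar",ok&(x<-120)&(x>-180)&(abs(y)<60)&(z>-36)&(z<-4),0)
    for n in("gate_knob","home"):
        pass
c=viewer.calibration
def proj(cam,p):
    k=c(cam);v=np.array(k["R"])@(R@(np.array(p)/1000)+s)+np.array(k["t"]);return k["fx"]*v[0]/v[2]+k["cx"],k["fy"]*v[1]/v[2]+k["cy"]
for cam in("top","side"): 
    print(cam,"home",proj(cam,(-60,0,-9)),[(g,proj(cam,(-128-70*np.sin(g),45-70*np.cos(g),25))) for g in(0,.15,.3)])
E
```

```text
top follower 4 min [-85.4141 -10.6865   8.1805] med [-75.8779  -0.6124   8.4978] max [-68.3028  13.7176   8.8778]
top hood 13 min [-14.7583 -30.6719   1.6598] med [-13.5312   3.7075   6.9522] max [-12.9333  28.0811  11.5737]
top hoodall 8 min [-14.3395 -29.7919   2.2323] med [-13.4361   0.5114   3.4729] max [-13.1341  19.0628   8.9312]
top cheek outer 5 min [-14.1437  29.4427 -46.971 ] med [-13.6676  29.5853 -27.9428] max [-12.7339  32.828  -10.2137]
top gate/knob 193 min [-162.8676  -30.5061    6.7228] med [-149.9885    2.9948   16.2312] max [-126.318    51.1672   56.7672]
   plane [  -0.1549   -0.4361 -136.3729]
top knobtop 23 min [-166.6792  -32.5847   44.9   ] med [-156.1744  -23.4706   54.0916] max [-150.3716  -16.8517   59.7637]
   plane [-0.2662 -0.4163  1.6935]
top bar 49 min [-156.142   -34.0028  -25.0922] med [-152.5596    7.6176  -13.0296] max [-142.602    52.5745   -5.2478]
   plane [   0.1242    0.0318 -152.2266]
side follower 3 min [-111.22      9.838    -4.3135] med [-108.4497   11.7269   -4.2675] max [-108.3182   19.4159    4.8606]
side hood 9 min [-19.1163 -16.246   
[... 747 characters left out ...]
19 ] med [-149.6223   50.8649  -16.5751] max [-120.7786   58.4189   -4.435 ]
   plane [  -0.1624   -0.2653 -144.9585]
top home (np.float64(239.18708022261652), np.float64(127.24719398339465)) [(0, (np.float64(248.6776209455657), np.float64(149.2734394863327))), (0.15, (np.float64(248.66746410105864), np.float64(152.42444408213046))), (0.3, (np.float64(248.17663986411046), np.float64(155.53028225181595)))]
side home (np.float64(175.14744270135174), np.float64(185.26136507715043)) [(0, (np.float64(206.68560968533055), np.float64(180.7461825416898))), (0.15, (np.float64(210.36546327091972), np.float64(182.57101602200234))), (0.3, (np.float64(213.8794419788439), np.float64(184.72557766857335)))]
```

Run:
```python
from h import *
from scipy.optimize import minimize
np.set_printoptions(precision=4,suppress=True)
print("magazine origin", ray("top",(245.1,163),h=0), ray("side",(215.3,233.2),h=0))
# signed distance to a union of boxes (known static parts) in mm
B=[((0,-35,-66),(12,35,6)),((-40,27,-66),(0,35,0)),((-40,-35,-66),(0,-27,0)),((-25,-35,0),(12,35,6)),((-118,-23,-8),(-2,23,0))]
B=[(np.array(a),np.array(b)) for a,b in B]
def sd(p):
    o=[]
    for a,b in B:
        q=abs(p-(a+b)/2)-(b-a)/2
        o.append(np.linalg.norm(np.maximum(q,0),axis=1)+np.minimum(q.max(1),0))
    return np.min(o,0)
PT={}
for cam in("top","side"):
    D=np.load(cam+"0.npy");P=cloud(cam,D)[D>0]; PT[cam]=P
def cost(v,cams,ret=False):
    R,s=seatframe(v[0],v[1],v[2]); t=0;res={}
    for cam in cams:
        L=(PT[cam]-s)@R*1000
        R0,s0=seatframe(.685,.06,8.6); L0=(PT[cam]-s0)@R0*1000
        m=(L0[:,0]>-110)&(L0[:,0]<30)&(abs(L0[:,1])<45)&(L0[:,2]>-50)&(L0[:,2]<30)&(L0[:,0]>-95)
        e=abs(sd(L[m])); t+=np.minimum(e,8).mean(); res[cam]=(m.sum(),np.median(e))
    return (t,res) if ret else t
for cams in(["top"],["side"],["top","side"]):
    best=min((minimize(cost,[x,.06,8.6],args=(cams,),method="Nelder-Mead",options=dict(initial_simplex=[[x,.06,8.6],[x+.01,.06,8.6],[x,.066,8.6],[x,.06,10.5]])) for x in(.66,.675,.69,.70)),key=lambda r:r.fun)
    print(cams,best.x,cost(best.x,cams,True))
```

```text
magazine origin [0.5912 0.0342 0.    ] [0.579  0.0477 0.    ]
['top'] [0.6828 0.0582 8.6245] (np.float64(1.9535160930091704), {'top': (np.int64(635), np.float64(1.6335843542440056))})
['side'] [0.6825 0.0609 8.4195] (np.float64(1.655249838401361), {'side': (np.int64(1156), np.float64(1.118603632510628))})
['top', 'side'] [0.6825 0.0608 8.6192] (np.float64(3.654003862840047), {'top': (np.int64(635), np.float64(1.6755830195933221)), 'side': (np.int64(1156), np.float64(1.13219160992263))})
```

```bash
sed -i 's/sx=.7137,sy=.0642,yaw=8.6/sx=.6826,sy=.0597,yaw=8.55/' h.py
cat >> h.py <<'E'
from scipy.spatial.transform import Rotation as Ro
def down(yaw):
    c,s=np.cos(np.radians(yaw)),np.sin(np.radians(yaw));return np.array([[c,s,0],[s,-c,0],[0,0,-1.]])
def tilted():
    R,s=seatframe();return R@np.diag([1,-1,-1.])
def S(x,y,z):  # seat-frame mm -> world
    R,s=seatframe();return s+R@np.array([x,y,z])/1000
def go(wps,cur=None):
    """wps: list of (pos,rot,n). prints per-row twist for each leg"""
    if cur is None:
        o=env.observe();cur=(np.array(o["position"]),np.array(o["tool_rot"]))
    for p,R,n in wps:
        r=Ro.from_matrix(cur[1].T@R).as_rotvec()/n
        M=sum(Ro.from_rotvec(r*k).as_matrix() for k in range(n))
        d=np.linalg.solve(M,cur[1].T@(np.asarray(p)-cur[0]))
        print(n,"x"," ".join(f"{v:.4f}" for v in [*d,*r])); cur=(np.asarray(p),R)
def st():
    o=env.observe();R,s=seatframe();print("t",round(o["time_s"],2),"pos",np.round(o["position"],4),"seat mm",np.round((o["position"]-s)@R*1000,1),"F seat",np.round(o["ft_force"]@R,1),"w",round(o["grip_width"],4),"gf",round(o["gripper_force"],1))
E
python3 - <<'E'
from h import *
np.set_printoptions(precision=1,suppress=True)
R,s=seatframe()
for cam in("top","side"):
    D=np.load(cam+"0.npy");L=((cloud(cam,D)-s)@R*1000)[D>0]
    x,y,z=L.T; near=(x<-110)&(x>-190)&(abs(y)<70)
    k=L[near&(z>12)&(z<50)]; print(cam,len(k),"knob shaft",np.percentile(k,[5,50,95],0).tolist())
    b=L[near&(z>-36)&(z<-4)&(y<40)]; print("bar",len(b),np.percentile(b,[5,50,95],0).tolist())
    h=L[near&(y>38)&(z>-60)]; print("hinge top z",np.percentile(h,[50,99],0).tolist())
g=.2
P=[-128-70*np.sin(g),45-70*np.cos(g)]
print(P); go([(S(*P,110),tilted(),12)])
E
```

```text
top 36 knob shaft [[-138.35330606870542, -32.8572715703272, 19.733946823389026], [-128.69567804510484, -25.814557344332513, 38.47143154625901], [-123.24158413827128, -17.494476895341812, 45.814051397518554]]
bar 65 [[-130.15364182160795, -31.674459600531222, -34.249966752190225], [-125.5929470838858, 1.2191117553743156, -14.915720052243774], [-114.9942160747024, 33.99939622133001, -5.383621245414197]]
hinge top z [[-121.39307991381041, 46.56268196306482, -0.07770150994199014], [-115.16239692155682, 54.209421622466, 9.79536581095899]]
side 90 knob shaft [[-137.41001366484542, -25.15269780295434, 15.277273064433365], [-129.98642285752715, -17.64055603955054, 33.447294405499754], [-122.5018809339334, -13.838817383333023, 45.98302472412837]]
bar 34 [[-128.45289554957998, -28.918478873520698, -34.998090507842335], [-125.75463106233961, -6.680718565183582, -14.97299174201848], [-120.41483886152932, 23.237201321941576, -4.377469046797236]]
hinge top z [[-123.72286148483697, 52.51588012275285, -16.399248454604486], [-114.77574893762275, 59.31587349341345, 5.262732132274499]]
[np.float64(-141.9068531556543), np.float64(-23.604660448886918)]
12 x 0.0360 -0.0352 0.0091 -0.0047 0.0435 0.0177
```

Run:
```python
from h import *
T=tilted()
go([(S(-130.5,-25,90),T,12)])
```

```text
12 x 0.0374 -0.0350 0.0104 -0.0047 0.0435 0.0177
```

Call:
{"api": "move_arm", "payload": {"plan": "0.0374 -0.035 0.0104 -0.0047 0.0435 0.0177 0.085; 0.0374 -0.035 0.0104 -0.0047 0.0435 0.0177 0.085; 0.0374 -0.035 0.0104 -0.0047 0.0435 0.0177 0.085; 0.0374 -0.035 0.0104 -0.0047 0.0435 0.0177 0.085; 0.0374 -0.035 0.0104 -0.0047 0.0435 0.0177 0.085; 0.0374 -0.035 0.0104 -0.0047 0.0435 0.0177 0.085; 0.0374 -0.035 0.0104 -0.0047 0.0435 0.0177 0.085; 0.0374 -0.035 0.0104 -0.0047 0.0435 0.0177 0.085; 0.0374 -0.035 0.0104 -0.0047 0.0435 0.0177 0.085; 0.0374 -0.035 0.0104 -0.0047 0.0435 0.0177 0.085; 0.0374 -0.035 0.0104 -0.0047 0.0435 0.0177 0.085; 0.0374 -0.035 0.0104 -0.0047 0.0435 0.0177 0.085", "grip_force": 40}}

```text
time_s: 2.5
position: [0.5306, 0.0136, 0.2136]
tool_rot: [[0.855, 0.149, 0.496], [0.128, -0.989, 0.075], [0.502, -0.001, -0.865]]
ft_force: [0.2, -0.6, 0.9]
grip_width: 0.0847
gripper_force: 0.0
```

Run:
```python
from h import *
st(); T=tilted()
go([(S(-130.5,-25,9),T,4)])
```

```text
t 2.5 pos [0.5306 0.0136 0.2136] seat mm [-129.3  -23.    90.4] F seat [ 0.5 -0.6  0.8] w 0.0847 gf 0.0
4 x -0.0003 0.0005 0.0203 -0.0002 -0.0006 -0.0001
```

Call:
{"api": "move_arm", "payload": {"plan": "0 0 0.0205 0 0 0 0.085; 0 0 0.0205 0 0 0 0.085; 0 0 0.0205 0 0 0 0.085; 0 0 0.0205 0 0 0 0.085; 0 0 0 0 0 0 0.01; 0 0 0 0 0 0 0.01; 0 0 0 0 0 0 0.01; 0 0 0 0 0 0 0.01; 0 0 0 0 0 0 0.01"}}

```text
time_s: 3.62
position: [0.57, 0.0188, 0.1429]
tool_rot: [[0.856, 0.149, 0.495], [0.129, -0.989, 0.076], [0.501, -0.001, -0.865]]
ft_force: [-3.4, 4.2, 4.9]
grip_width: 0.0166
gripper_force: 38.8
```

Run:
```python
from h import *
st()
gs=np.linspace(.05,1.8,13); T=tilted(); R,s=seatframe()
P=[np.array([-128-70*np.sin(g),45-70*np.cos(g)]) for g in gs]
for a,b in zip(P,P[1:]): d=(b-a)/1000; print(f"{d[0]:.4f} {-d[1]:.4f} 0 0 0 0 0.01;",end=" ")
I,D=viewer.get_image("side"); cv2.imwrite("pics/s1.png",cv2.resize(I[60:340,110:410,::-1],None,fx=2.1,fy=2.1))
```

```text
t 3.62 pos [0.57   0.0188 0.1429] seat mm [-130.2  -23.7    9.3] F seat [0.1 4.7 5.6] w 0.0166 gf 38.8
-0.0101 -0.0013 0 0 0 0 0.01; -0.0098 -0.0027 0 0 0 0 0.01; -0.0093 -0.0041 0 0 0 0 0.01; -0.0086 -0.0054 0 0 0 0 0.01; -0.0078 -0.0066 0 0 0 0 0.01; -0.0067 -0.0077 0 0 0 0 0.01; -0.0055 -0.0086 0 0 0 0 0.01; -0.0042 -0.0093 0 0 0 0 0.01; -0.0028 -0.0098 0 0 0 0 0.01; -0.0014 -0.0101 0 0 0 0 0.01; 0.0001 -0.0102 0 0 0 0 0.01; 0.0016 -0.0101 0 0 0 0 0.01;
```

View pics/s1.png

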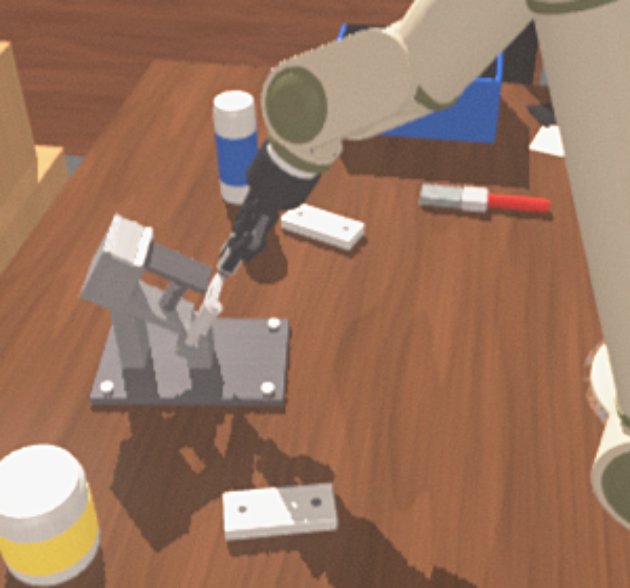

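The fingers hold the knob (width 16.6 mm, fingers at about crop (230,260)). Next I swing the gate.

Call:
{"api": "move_arm", "payload": {"plan": "-0.0101 -0.0013 0 0 0 0 0.01; -0.0098 -0.0027 0 0 0 0 0.01; -0.0093 -0.0041 0 0 0 0 0.01; -0.0086 -0.0054 0 0 0 0 0.01; -0.0078 -0.0066 0 0 0 0 0.01; -0.0067 -0.0077 0 0 0 0 0.01; -0.0055 -0.0086 0 0 0 0 0.01; -0.0042 -0.0093 0 0 0 0 0.01; -0.0028 -0.0098 0 0 0 0 0.01; -0.0014 -0.0101 0 0 0 0 0.01; 0.0001 -0.0102 0 0 0 0 0.01; 0.0016 -0.0101 0 0 0 0 0.01"}}

```text
time_s: 5.18
position: [0.5018, 0.0947, 0.11]
tool_rot: [[0.857, 0.148, 0.494], [0.128, -0.989, 0.075], [0.5, -0.001, -0.866]]
ft_force: [-9.7, -5.6, -2.0]
grip_width: 0.017
gripper_force: 40.6
```

Run:
```python
from h import *
st()
```

```text
t 5.17 pos [0.5018 0.0947 0.11  ] seat mm [-195.4   61.5    8.8] F seat [-10.   -4.1   3.5] w 0.017 gf 40.6
```

Call:
{"api": "move_arm", "payload": {"plan": "0 0 0 0 0 0 0.085; 0 0 0 0 0 0 0.085; 0 0 0 0 0 0 0.085; 0 0 -0.02 0 0 0 0.085; 0 0 -0.04 0 0 0 0.085; 0 0 -0.04 0 0 0 0.085"}}

```text
time_s: 5.92
position: [0.4522, 0.087, 0.1973]
tool_rot: [[0.857, 0.149, 0.494], [0.129, -0.989, 0.075], [0.5, -0.001, -0.866]]
ft_force: [0.3, -0.5, 0.3]
grip_width: 0.085
gripper_force: 0.0
```

```bash
sed -i 's/sy=.0597/sy=.0605/' h.py
python3 - <<'E'
from h import *
st(); print(ray("side",(240.2,303.9),h=.009),ray("top",(175.7,198.6),h=.009))
c=[.454,.264]
go([([*c,.12],down(16.4),6),([*c,-.001],down(16.4),4)])
E
```

```text
t 5.92 pos [0.4522 0.087  0.1973] seat mm [-195.3   60.4  109.6] F seat [ 0.3 -0.5  0.2] w 0.085 gf 0.0
[0.46045066 0.27039343 0.009     ] [0.44398148 0.26628686 0.009     ]
6 x 0.0022 -0.0290 0.0142 0.0059 -0.0871 -0.0223
4 x 0.0000 0.0000 0.0302 0.0000 0.0000 0.0000
```

Call:
{"api": "move_arm", "payload": {"plan": "0.0022 -0.029 0.0142 0.0059 -0.0871 -0.0223 0.085; 0.0022 -0.029 0.0142 0.0059 -0.0871 -0.0223 0.085; 0.0022 -0.029 0.0142 0.0059 -0.0871 -0.0223 0.085; 0.0022 -0.029 0.0142 0.0059 -0.0871 -0.0223 0.085; 0.0022 -0.029 0.0142 0.0059 -0.0871 -0.0223 0.085; 0.0022 -0.029 0.0142 0.0059 -0.0871 -0.0223 0.085; 0 0 0.025 0 0 0 0.085; 0 0 0.025 0 0 0 0.085; 0 0 0.025 0 0 0 0.085; 0 0 0.025 0 0 0 0.085; 0 0 0 0 0 0 0.085"}}

```text
time_s: 7.3
position: [0.4537, 0.264, 0.0179]
tool_rot: [[0.959, 0.282, -0.003], [0.282, -0.959, -0.001], [-0.003, -0.0, -1.0]]
ft_force: [0.8, -0.3, 0.4]
grip_width: 0.085
gripper_force: 0.0
```

Run:
```python
from h import *
st(); o=env.observe();print(np.round(o["tool_rot"],3).tolist())
go([([.454,.264,-.001],down(16.4),2)])
I,D=viewer.get_image("side"); cv2.imwrite("pics/s2.png",cv2.resize(I[180:380,140:400,::-1],None,fx=2.4,fy=2.4))
```

```text
t 7.3 pos [0.4537 0.264  0.0179] seat mm [-260.9  235.2  -59.7] F seat [ 0.9 -0.4 -0. ] w 0.085 gf 0.0
[[0.959, 0.282, -0.003], [0.282, -0.959, -0.001], [-0.003, -0.0, -1.0]]
2 x 0.0002 0.0000 0.0094 -0.0001 0.0014 -0.0001
```

View pics/s2.png

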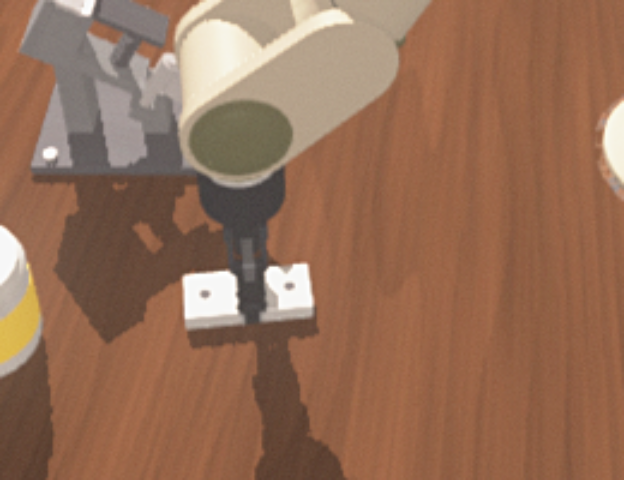

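The finger stands at column ~253 and the blank's near edge runs 187–313, so it is at mid-length. Lower and grip.

Call:
{"api": "move_arm", "payload": {"plan": "0.0002 0 0.0094 0 0.0014 0 0.085; 0.0002 0 0.0094 0 0.0014 0 0.085; 0 0 0 0 0 0 0.04; 0 0 0 0 0 0 0.04; 0 0 0 0 0 0 0.04; 0 0 0 0 0 0 0.04", "grip_force": 110}}

```text
time_s: 8.1
position: [0.455, 0.2647, 0.0013]
tool_rot: [[0.959, 0.283, 0.004], [0.283, -0.959, 0.002], [0.005, -0.0, -1.0]]
ft_force: [-2.2, -0.4, 6.2]
grip_width: 0.0472
gripper_force: 114.7
```

Run:
```python
from h import *
st(); o=env.observe(); T=tilted()
go([(o["position"]+[0,0,.1],o["tool_rot"],2),(S(-200,70,110),T,5),(S(-108,0,70),T,4)])
```

```text
t 8.1 pos [0.455  0.2647 0.0013] seat mm [-267.9  235.8  -74.7] F seat [ 1.1 -0.1  6.5] w 0.0472 gf 114.7
2 x 0.0002 -0.0000 -0.0500 0.0000 0.0000 0.0000
5 x -0.0053 0.0327 -0.0204 -0.0073 0.1036 0.0268
4 x 0.0230 0.0175 0.0100 0.0000 0.0000 0.0000
```

Call:
{"api": "move_arm", "payload": {"plan": "0 0 -0.03 0 0 0 0.04; 0 0 -0.04 0 0 0 0.04; 0 0 -0.03 0 0 0 0.04; -0.0053 0.0327 -0.0204 -0.0073 0.1036 0.0268 0.04; -0.0053 0.0327 -0.0204 -0.0073 0.1036 0.0268 0.04; -0.0053 0.0327 -0.0204 -0.0073 0.1036 0.0268 0.04; -0.0053 0.0327 -0.0204 -0.0073 0.1036 0.0268 0.04; -0.0053 0.0327 -0.0204 -0.0073 0.1036 0.0268 0.04; 0.023 0.0175 0.01 0 0 0 0.04; 0.023 0.0175 0.01 0 0 0 0.04; 0.023 0.0175 0.01 0 0 0 0.04; 0.023 0.0175 0.01 0 0 0 0.04"}}

```text
time_s: 9.6
position: [0.5554, 0.0409, 0.2054]
tool_rot: [[0.858, 0.149, 0.492], [0.129, -0.989, 0.074], [0.497, -0.0, -0.868]]
ft_force: [1.1, 0.0, -3.0]
grip_width: 0.0477
gripper_force: 114.7
```

Run:
```python
from h import *
st(); T=tilted(); o=env.observe(); print(np.round(T.T@o["tool_rot"],3).tolist())
go([(S(-108,0,20),T,3)])
R,s=seatframe()
for cam in("top","side"):
    I,D=viewer.get_image(cam); cv2.imwrite(f"pics/m_{cam}.png",I[...,::-1]); np.save(f"m_{cam}.npy",D)
a=cv2.imread("pics/m_side.png")[100:300,130:330];b=cv2.imread("pics/m_top.png")[90:210,180:300]
cv2.imwrite("pics/m.png",np.hstack([cv2.resize(a,(400,400)),cv2.resize(b,(400,400))]))
```

```text
t 9.6 pos [0.5554 0.0409 0.2054] seat mm [-108.8   -0.5   69. ] F seat [-0.6 -0.1 -3.1] w 0.0477 gf 114.7
[[1.0, -0.0, -0.003], [0.0, 1.0, -0.0], [0.003, 0.0, 1.0]]
3 x 0.0003 -0.0002 0.0163 -0.0000 0.0010 -0.0000
```

View pics/m.png

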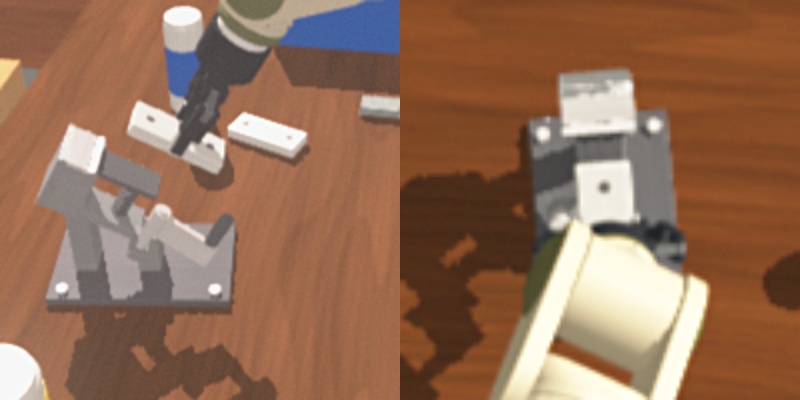

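The blank hangs square over the follower and the gate is well open (knob at crop (220,230)). I'll check lateral alignment numerically.

Run:
```python
from h import *
np.set_printoptions(precision=1,suppress=True)
R,s=seatframe()
for cam in("top","side"):
    D=np.load(f"m_{cam}.npy");L=((cloud(cam,D)-s)@R*1000);I=cv2.imread(f"pics/m_{cam}.png").astype(int)
    wh=(I.min(2)>150)&(D>0)
    b=L[wh&(abs(L[...,2]-86)<7)&(abs(L[...,1])<40)&(L[...,0]>-175)&(L[...,0]<-40)]
    print(cam,len(b),np.percentile(b,[1,99],0).tolist(),np.median(b,0))
    if len(b)>30: print("tilt",np.linalg.lstsq(np.c_[b[:,:2],np.ones(len(b))],b[:,2],rcond=None)[0]*[57,57,1])
    for x0 in range(-100,-44,10):
        q=b[abs(b[:,0]-x0)<5]
        if len(q)>4: print(x0,q[:,1].min(),q[:,1].max())
    h=L[(D>0)&(abs(L[...,2]-6)<4)&(L[...,0]>-24)&(L[...,0]<10)]
    print("hood",len(h),np.percentile(h,[1,50,99],0).tolist())
```

```text
top 259 [[-100.79238430840614, -27.15997235389296, 79.76772345650565], [-47.716912416704126, 21.93864764619784, 91.84349151855452]] [-73.7  -2.8  85. ]
tilt [ 0.1 -0.9 85.3]
-100 -30.743428175330962 25.007463697985134
-90 -25.457002895841278 21.407085923240402
-80 -25.885923817835273 20.650869964808173
-70 -26.606926172649345 19.896375979941652
-60 -27.225903056916728 22.18055876471223
-50 -25.12837251189752 21.45730262742636
hood 160 [[-22.975317365232044, -35.38329561978178, 2.0606215260601894], [-6.76195761451888, 0.552066666648694, 5.712302111887755], [9.460130777896408, 32.81052426609477, 9.68297459697301]]
side 508 [[-162.1999420730732, -25.56556146001679, 79.74447512809773], [-44.174212756902385, 27.831302586169826, 88.44469835781302]] [-87.4   5.5  85.3]
tilt [-0.2 -2.  84.9]
-100 -22.042335263507308 29.603585193266685
-90 -28.68303176107511 30.054091141340173
-80 -27.921796234082798 23.470429923359685
-70 -28.263473253803788 25.332291079899857
-60 -25.823956289214617 23.002104183682732
-50 -25.2678105477968 23.755492081691205
hood 267 [[-23.303094005483686, -34.87083758467864, 2.3322504880048687], [-7.128721808989637, 5.073761973279816, 5.857009771546831], [9.667714839486163, 36.96720522723782, 8.76214940698383]]
```

Call:
{"api": "move_arm", "payload": {"plan": "0.001 -0.0006 0.022 0 0.001 0 0.04; 0.001 -0.0006 0.022 0 0.001 0 0.04; 0 0 0.02 0 0.001 0 0.04; 0 0 0.007 0 0 0 0.04; 0 0 0.007 0 0 0 0.04; 0 0 0.007 0 0 0 0.04; 0 0 0.005 0 0 0 0.04; 0 0 0 0 0 0 0.04"}}

```text
time_s: 10.7
position: [0.5999, 0.0499, 0.1288]
tool_rot: [[0.857, 0.149, 0.494], [0.129, -0.989, 0.075], [0.5, -0.0, -0.866]]
ft_force: [-8.3, -1.2, 2.1]
grip_width: 0.0473
gripper_force: 115.8
```

Run:
```python
from h import *
st(); o=env.observe(); T=tilted(); print(np.round(T.T@o["tool_rot"],3).tolist())
np.set_printoptions(precision=1,suppress=True)
R,s=seatframe()
for cam in("top","side"):
    I,D=viewer.get_image(cam);L=((cloud(cam,D)-s)@R*1000);I=I.astype(int)
    wh=(I.min(2)>150)&(D>0)
    b=L[wh&(abs(L[...,2]+4)<8)&(abs(L[...,1])<30)&(L[...,0]>-165)&(L[...,0]<-44)]
    print(cam,len(b),np.percentile(b,[2,98],0).tolist(),np.median(b,0))
    b=b[abs(b[:,1])<20]
    if len(b)>30: print("tilt",np.linalg.lstsq(np.c_[b[:,:2],np.ones(len(b))],b[:,2],rcond=None)[0]*[57,57,1])
```

```text
t 10.7 pos [0.5999 0.0499 0.1288] seat mm [-107.8    1.8  -20. ] F seat [-6.3  0.1  6. ] w 0.0473 gf 115.8
[[1.0, 0.001, -0.001], [-0.001, 1.0, -0.001], [0.001, 0.001, 1.0]]
top 228 [[-95.967987901425, -24.54312484849764, -10.74228896822353], [-47.42990638536905, 23.83152236697057, 3.210096904915584]] [-72.6  -1.5  -3.2]
tilt [-0.3  0.2 -3.9]
side 499 [[-163.1560337307485, -20.696802159327287, -10.80459675794661], [-46.8608731987253, 28.3649616842958, 0.06629259057256354]] [-86.9  10.   -2.7]
tilt [-0.1 -0.1 -2.6]
```

Call:
{"api": "move_arm", "payload": {"plan": "0.003 0.0004 0 0 0 0 0.04; 0.006 0.0004 0 0 0 0 0.04; 0.007 0 0 0 0 0 0.04; 0.007 0 0 0 0 0 0.04; 0.007 0 0 0 0 0 0.04; 0.007 0 0 0 0 0 0.04; 0.005 0 0 0 0 0 0.04; 0 0 0 0 0 0 0.04"}}

```text
time_s: 11.8
position: [0.6365, 0.0544, 0.1508]
tool_rot: [[0.856, 0.149, 0.496], [0.129, -0.989, 0.075], [0.501, 0.0, -0.865]]
ft_force: [-5.5, -0.8, 3.3]
grip_width: 0.047
gripper_force: 115.8
```

Run:
```python
from h import *
st(); o=env.observe(); T=tilted(); print(np.round(T.T@o["tool_rot"],3).tolist(),np.round(T.T@o["wrist_torque"],2))
```

```text
t 11.8 pos [0.6365 0.0544 0.1508] seat mm [-64.9   0.8 -19.4] F seat [-3.2  0.   5.7] w 0.047 gf 115.8
[[1.0, 0.001, 0.001], [-0.001, 1.0, -0.0], [-0.001, 0.0, 1.0]] [ 0.27 -0.81 -0.04]
```

Sliding freely. Push on to the wall.

Call:
{"api": "move_arm", "payload": {"plan": "0.003 0 0 0 0 0 0.04; 0.002 0 0 0 0 0 0.04; 0.001 0 0 0 0 0 0.04; 0.001 0 0 0 0 0 0.04; 0 0 0 0 0 0 0.04"}}

```text
time_s: 12.42
position: [0.6414, 0.0552, 0.1534]
tool_rot: [[0.857, 0.149, 0.493], [0.129, -0.989, 0.075], [0.499, -0.0, -0.867]]
ft_force: [-9.7, -2.2, 1.5]
grip_width: 0.0473
gripper_force: 116.1
```

Run:
```python
from h import *
st()
```

```text
t 12.43 pos [0.6414 0.0552 0.1534] seat mm [-59.2   0.8 -19.6] F seat [-7.8 -0.7  6.2] w 0.0473 gf 116.1
```

Call:
{"api": "move_arm", "payload": {"plan": "0.002 0 0 0 0 0 0.04; 0.001 0 0 0 0 0 0.04; 0.001 0 0 0 0 0 0.04; 0 0 0 0 0 0 0.04"}}

```text
time_s: 12.92
position: [0.6417, 0.0553, 0.153]
tool_rot: [[0.861, 0.15, 0.485], [0.131, -0.989, 0.074], [0.491, -0.001, -0.871]]
ft_force: [-25.2, -8.7, 0.8]
grip_width: 0.0473
gripper_force: 116.8
```

Run:
```python
from h import *
st()
```

```text
t 12.93 pos [0.6417 0.0553 0.153 ] seat mm [-59.2   1.  -20.1] F seat [-22.3  -4.8  13.8] w 0.0473 gf 116.8
```

Call:
{"api": "move_arm", "payload": {"plan": "0 0 -0.0015 0 0 0 0.04; -0.001 0 -0.0015 0 0 0 0.04; 0 0 0 0 0 0 0.085; 0 0 0 0 0 0 0.085; 0 0 0 0 0 0 0.085; 0 0 0 0 0 0 0.085; 0 0 -0.02 0 0 0 0.085; 0 0 -0.03 0 0 0 0.085; -0.03 0.01 -0.04 0 0 0 0.085; -0.03 0.02 -0.03 0 0 0 0.085"}}

```text
time_s: 14.18
position: [0.5365, 0.009, 0.2334]
tool_rot: [[0.854, 0.15, 0.498], [0.131, -0.989, 0.074], [0.504, 0.002, -0.864]]
ft_force: [0.3, -0.7, 0.7]
grip_width: 0.0849
gripper_force: 0.0
```

Run:
```python
from h import *
st()
np.set_printoptions(precision=1,suppress=True)
R,s=seatframe();V=[]
for cam in("top","side"):
    I,D=viewer.get_image(cam);L=((cloud(cam,D)-s)@R*1000);J=I.astype(int)
    wh=(J.min(2)>150)&(D>0)
    b=L[wh&(abs(L[...,2])<5)&(abs(L[...,1])<30)&(L[...,0]>-165)&(L[...,0]<-38)]
    if len(b): print(cam,len(b),np.percentile(b,[2,98],0).tolist(),np.median(b,0))
    V.append(cv2.resize(I[90:210,180:300] if cam=="top" else I[130:270,130:270],(400,400)))
cv2.imwrite("pics/h1.png",np.hstack(V)[...,::-1])
c=[.500,-.264]
go([([.47,-.22,.2],down(-20.5),7),([*c,.06],down(-20.5),3),([*c,-.001],down(-20.5),3)])
```

```text
t 14.18 pos [0.5365 0.009  0.2334] seat mm [-115.1  -29.2  105. ] F seat [ 0.5 -0.7  0.5] w 0.0849 gf 0.0
top 293 [[-115.94199033182532, -24.527408058688824, -4.717746494828427], [-39.79743636260759, 22.862443129498516, 4.14937378782174]] [-77.2  -0.8  -0.7]
side 430 [[-115.4183712811722, -21.615745970308684, -4.221689675927208], [-39.707899699781926, 27.36220714136086, 2.6379223913666063]] [-76.7   5.7  -0.4]
7 x -0.0082 0.0336 0.0018 -0.0188 -0.0739 0.0705
3 x 0.0145 0.0102 0.0467 0.0000 0.0000 0.0000
3 x 0.0000 0.0000 0.0203 0.0000 0.0000 0.0000
```

View pics/h1.png

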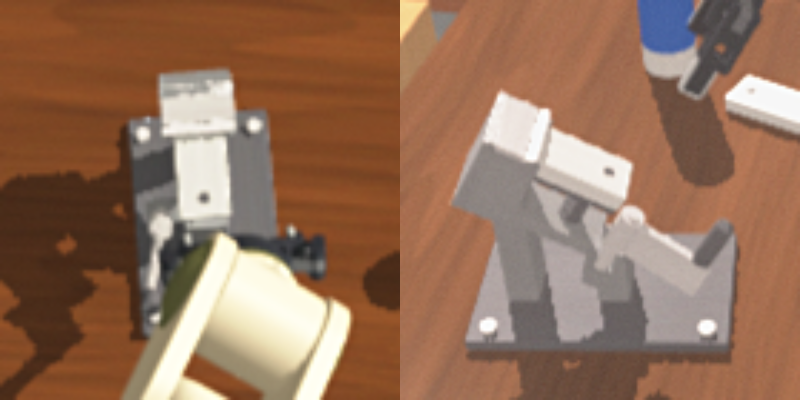

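The first blank is home under the hood: both views show it square, with the gate open behind it. Now the right blank.

Call:
{"api": "move_arm", "payload": {"plan": "-0.0082 0.0336 0.0018 -0.0188 -0.0739 0.0705 0.085; -0.0082 0.0336 0.0018 -0.0188 -0.0739 0.0705 0.085; -0.0082 0.0336 0.0018 -0.0188 -0.0739 0.0705 0.085; -0.0082 0.0336 0.0018 -0.0188 -0.0739 0.0705 0.085; -0.0082 0.0336 0.0018 -0.0188 -0.0739 0.0705 0.085; -0.0082 0.0336 0.0018 -0.0188 -0.0739 0.0705 0.085; -0.0082 0.0336 0.0018 -0.0188 -0.0739 0.0705 0.085; 0.0145 0.0102 0.0467 0 0 0 0.085; 0.0145 0.0102 0.0467 0 0 0 0.085; 0.0145 0.0102 0.0467 0 0 0 0.085; 0 0 0.025 0 0 0 0.085; 0 0 0 0 0 0 0.085"}}

```text
time_s: 15.78
position: [0.5018, -0.262, 0.0312]
tool_rot: [[0.937, -0.349, -0.006], [-0.349, -0.937, 0.003], [-0.006, -0.001, -1.0]]
ft_force: [0.1, -0.3, 1.4]
grip_width: 0.085
gripper_force: 0.0
```

Run:
```python
from h import *
st(); c=[.500,-.264]
go([([*c,-.001],down(-20.5),3)])
I,D=viewer.get_image("side"); cv2.imwrite("pics/s3.png",cv2.resize(I[100:240,180:340,::-1],None,fx=3,fy=3))
```

```text
t 15.78 pos [ 0.5018 -0.262   0.0312] seat mm [-280.7 -292.   -32.8] F seat [ 0.7 -0.3  1.2] w 0.085 gf 0.0
3 x -0.0003 0.0008 0.0107 -0.0002 0.0020 0.0006
```

View pics/s3.png

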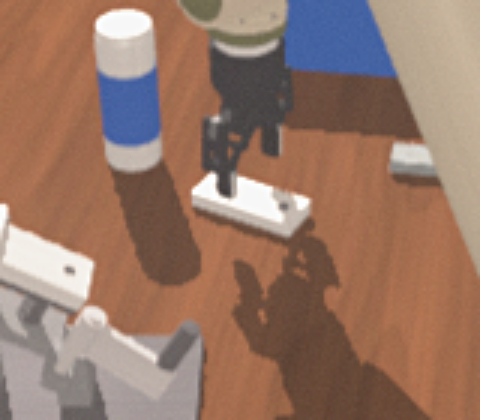

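The finger is above the blank's mid-length once perspective is allowed for. Descend, grip and lift.

Call:
{"api": "move_arm", "payload": {"plan": "-0.0003 0.0008 0.0107 0 0.002 0 0.085; -0.0003 0.0008 0.0107 0 0.002 0 0.085; -0.0003 0.0008 0.0107 0 0.002 0 0.085; 0 0 0 0 0 0 0.085; 0 0 0 0 0 0 0.04; 0 0 0 0 0 0 0.04; 0 0 0 0 0 0 0.04; 0 0 0 0 0 0 0.04"}}

```text
time_s: 16.82
position: [0.5008, -0.2645, 0.0012]
tool_rot: [[0.937, -0.348, 0.004], [-0.348, -0.937, -0.002], [0.004, 0.001, -1.0]]
ft_force: [-0.8, 1.4, 7.6]
grip_width: 0.0473
gripper_force: 114.3
```

Run:
```python
from h import *
st(); o=env.observe(); T=tilted(); p=o["position"]
go([(p+[-.03,.02,.14],o["tool_rot"],3),(S(-150,-60,110),T,6),(S(-108,.8,75),T,3)])
```

```text
t 16.82 pos [ 0.5008 -0.2645  0.0012] seat mm [-297.  -294.4  -58.1] F seat [3.3 1.5 6.8] w 0.0473 gf 114.3
3 x -0.0115 -0.0027 -0.0467 0.0000 0.0000 0.0000
6 x 0.0037 -0.0378 -0.0120 0.0223 0.0847 -0.0821
3 x 0.0140 -0.0203 0.0117 0.0000 0.0000 0.0000
```

Call:
{"api": "move_arm", "payload": {"plan": "0 0 -0.04 0 0 0 0.04; -0.017 -0.004 -0.05 0 0 0 0.04; -0.0175 -0.004 -0.05 0 0 0 0.04; 0.0037 -0.0378 -0.012 0.0223 0.0847 -0.0821 0.04; 0.0037 -0.0378 -0.012 0.0223 0.0847 -0.0821 0.04; 0.0037 -0.0378 -0.012 0.0223 0.0847 -0.0821 0.04; 0.0037 -0.0378 -0.012 0.0223 0.0847 -0.0821 0.04; 0.0037 -0.0378 -0.012 0.0223 0.0847 -0.0821 0.04; 0.0037 -0.0378 -0.012 0.0223 0.0847 -0.0821 0.04; 0.014 -0.0203 0.0117 0 0 0 0.04; 0.014 -0.0203 0.0117 0 0 0 0.04; 0.014 -0.0203 0.0117 0 0 0 0.04"}}

```text
time_s: 18.32
position: [0.5526, 0.0424, 0.2096]
tool_rot: [[0.858, 0.149, 0.492], [0.128, -0.989, 0.075], [0.498, -0.001, -0.867]]
ft_force: [0.4, -0.1, -2.2]
grip_width: 0.0471
gripper_force: 114.6
```

Call:
{"api": "move_arm", "payload": {"plan": "0 0 0 0 0 0 0.04; 0 0 0 0 0 0 0.04"}}

```text
time_s: 18.58
position: [0.5523, 0.0414, 0.2096]
tool_rot: [[0.858, 0.149, 0.492], [0.128, -0.989, 0.075], [0.498, -0.001, -0.867]]
ft_force: [0.1, 0.4, -2.7]
grip_width: 0.0475
gripper_force: 114.6
```

Run:
```python
from h import *
st(); o=env.observe(); T=tilted(); print(np.round(T.T@o["tool_rot"],3).tolist())
np.set_printoptions(precision=1,suppress=True)
go([(S(-106,.8,25),T,3)])
R,s=seatframe()
for cam in("top","side"):
    I,D=viewer.get_image(cam);L=((cloud(cam,D)-s)@R*1000);J=I.astype(int)
    wh=(J.min(2)>150)&(D>0)
    for zc,n in((91,"upper"),(0,"lower")):
        b=L[wh&(abs(L[...,2]-zc)<7)&(abs(L[...,1])<40)&(L[...,0]>-175)&(L[...,0]<-40)]
        if len(b)<30: print(n,len(b));continue
        print(cam,n,len(b),np.percentile(b,[1,99],0).tolist())
        m=[(lambda q:(q[:,1].min()+q[:,1].max())/2)(b[abs(b[:,0]-x)<4]) for x in(-90,-80,-70,-60,-52) if (abs(b[:,0]-x)<4).sum()>4]; print("midlines",np.array(m))
    if cam=="side": cv2.imwrite("pics/m2.png",cv2.resize(I[90:270,130:330,::-1],None,fx=2.5,fy=2.5))
```

```text
t 18.57 pos [0.5523 0.0414 0.2096] seat mm [-109.3    0.5   74.2] F seat [-1.3  0.4 -2.4] w 0.0475 gf 114.6
[[1.0, -0.001, -0.002], [0.001, 1.0, -0.001], [0.002, 0.001, 1.0]]
3 x 0.0011 -0.0001 0.0164 -0.0004 0.0007 -0.0002
top upper 272 [[-102.49378200778055, -26.614339402551366, 84.37158523731422], [-47.958471846825226, 23.25234033136411, 96.94288347422429]]
midlines [-1.7 -1.2 -1.7 -1.1 -1.6]
top lower 111 [[-120.1106484825682, -24.911338980385022, -6.834704559233891], [-40.113025428895284, 39.025164368873114, 5.8073745170890225]]
midlines [-1.1 -1.9]
side upper 527 [[-165.7179656913605, -23.71748014980999, 84.52071135283448], [-48.111105590966936, 29.66977099026981, 94.53996259331396]]
midlines [1.9 1.2 2.  2.5 3.4]
side lower 442 [[-123.32494330271035, -23.665683984574102, -6.569815406616618], [-40.85266699543192, 38.10429677720185, 3.177228570177417]]
midlines [2.7 2.1 1.7 1.9 1.6]
```

View pics/m2.png

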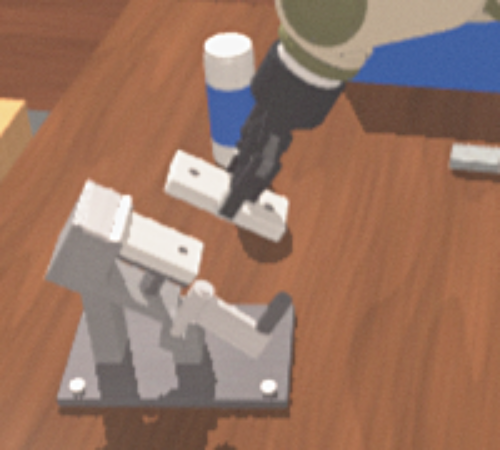

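The second blank hangs square and aligned above the first, which is still home. Press down.

Call:
{"api": "move_arm", "payload": {"plan": "0.001 0 0.024 0 0.001 0 0.04; 0.001 0 0.024 0 0.001 0 0.04; 0 0 0.022 0 0 0 0.04; 0 0 0.006 0 0 0 0.04; 0 0 0.006 0 0 0 0.04; 0 0 0.006 0 0 0 0.04; 0 0 0.006 0 0 0 0.04; 0 0 0 0 0 0 0.04"}}

```text
time_s: 19.68
position: [0.6003, 0.0483, 0.1301]
tool_rot: [[0.856, 0.148, 0.495], [0.128, -0.989, 0.075], [0.5, -0.001, -0.866]]
ft_force: [-7.6, -3.0, 2.1]
grip_width: 0.0474
gripper_force: 115.6
```

Run:
```python
from h import *
st(); o=env.observe(); T=tilted(); print(np.round(T.T@o["tool_rot"],3).tolist())
np.set_printoptions(precision=1,suppress=True)
R,s=seatframe()
for cam in("top","side"):
    I,D=viewer.get_image(cam);L=((cloud(cam,D)-s)@R*1000);J=I.astype(int)
    wh=(J.min(2)>150)&(D>0)
    b=L[wh&(abs(L[...,2]+3)<8)&(abs(L[...,1])<20)&(L[...,0]>-165)&(L[...,0]<-48)]
    print(cam,len(b),np.linalg.lstsq(np.c_[b[:,:2],np.ones(len(b))],b[:,2],rcond=None)[0]*[57,57,1])
```

```text
t 19.68 pos [0.6003 0.0483 0.1301] seat mm [-107.     0.2  -18.9] F seat [-5.9 -1.9  5.8] w 0.0474 gf 115.6
[[1.0, -0.001, 0.0], [0.001, 1.0, -0.001], [-0.0, 0.001, 1.0]]
top 170 [ 2.9 -1.5  1.1]
side 313 [ 0.2 -0.2 -0.9]
```

Call:
{"api": "move_arm", "payload": {"plan": "0 -0.0004 0.0015 0 0 0 0.04; 0.004 0 0 0 0 0 0.04; 0.006 0 0 0 0 0 0.04; 0.007 0 0 0 0 0 0.04; 0.007 0 0 0 0 0 0.04; 0.007 0 0 0 0 0 0.04; 0.006 0 0 0 0 0 0.04; 0.005 0 0 0 0 0 0.04; 0 0 0 0 0 0 0.04"}}

```text
time_s: 20.9
position: [0.6371, 0.0544, 0.1506]
tool_rot: [[0.856, 0.148, 0.495], [0.128, -0.989, 0.075], [0.501, -0.001, -0.865]]
ft_force: [-7.8, -0.6, 4.2]
grip_width: 0.0473
gripper_force: 115.6
```

Run:
```python
from h import *
st()
```

```text
t 20.9 pos [0.6371 0.0544 0.1506] seat mm [-64.5   0.7 -19.9] F seat [-4.6  0.6  7.5] w 0.0473 gf 115.6
```

Call:
{"api": "move_arm", "payload": {"plan": "0.003 0 0 0 0 0 0.04; 0.003 0 0 0 0 0 0.04; 0.002 0 0 0 0 0 0.04; 0.001 0 0 0 0 0 0.04; 0.001 0 0 0 0 0 0.04; 0 0 0 0 0 0 0.04"}}

```text
time_s: 21.65
position: [0.6421, 0.0553, 0.1528]
tool_rot: [[0.861, 0.149, 0.487], [0.129, -0.989, 0.075], [0.493, -0.002, -0.87]]
ft_force: [-21.8, -7.0, 1.8]
grip_width: 0.047
gripper_force: 116.4
```

Run:
```python
from h import *
st()
```

```text
t 21.65 pos [0.6421 0.0553 0.1528] seat mm [-58.9   0.8 -20.5] F seat [-18.7  -3.6  12.9] w 0.047 gf 116.4
```

Call:
{"api": "move_arm", "payload": {"plan": "0.001 0 -0.0015 0 0 0 0.04; -0.001 0 -0.0015 0 0 0 0.04; 0 0 0 0 0 0 0.085; 0 0 0 0 0 0 0.085; 0 0 0 0 0 0 0.085; 0 0 0 0 0 0 0.085; 0 0 -0.02 0 0 0 0.085; 0 0 -0.03 0 0 0 0.085; -0.03 -0.01 -0.04 0 0 0 0.085; -0.04 -0.025 -0.02 0 0 0 0.085; -0.04 -0.025 0 0 0 0 0.085; 0 0 0 0 0 0 0.085"}}

```text
time_s: 23.15
position: [0.4841, 0.0939, 0.197]
tool_rot: [[0.857, 0.15, 0.493], [0.129, -0.989, 0.076], [0.499, -0.002, -0.866]]
ft_force: [1.0, -1.3, 1.1]
grip_width: 0.0848
gripper_force: 0.0
```

Run:
```python
from h import *
st(); T=tilted()
np.set_printoptions(precision=1,suppress=True)
R,s=seatframe();V=[]
for cam in("top","side"):
    I,D=viewer.get_image(cam);L=((cloud(cam,D)-s)@R*1000);J=I.astype(int)
    wh=(J.min(2)>150)&(D>0)
    b=L[wh&(abs(L[...,2])<5)&(abs(L[...,1])<27)&(L[...,0]>-165)&(L[...,0]<-38)]
    if len(b): print(cam,len(b),np.percentile(b,[2,98],0).tolist(),np.median(b,0))
    k=L[(D>0)&(L[...,2]>12)&(L[...,2]<46)&(L[...,0]<-170)&(L[...,0]>-220)&(L[...,1]>30)&(L[...,1]<90)]
    if len(k): print("knob",len(k),np.percentile(k,[5,50,95],0).tolist())
    V.append(cv2.resize(I[90:210,180:300] if cam=="top" else I[130:270,130:270],(400,400)))
cv2.imwrite("pics/h2.png",np.hstack(V)[...,::-1])
g=1.8; print(-128-70*np.sin(g),45-70*np.cos(g))
go([(S(-195.5,61.5,70),T,2)])
```

```text
t 23.15 pos [0.4841 0.0939 0.197 ] seat mm [-167.2   62.5   93.1] F seat [ 1.2 -1.4  0.6] w 0.0848 gf 0.0
top 292 [[-115.9220142079703, -24.78401417966841, -4.757565307246151], [-39.632918709445796, 22.304381024220763, 4.243148440635368]] [-75.6  -2.   -0.8]
knob 11 [[-188.90785952013377, 51.738294662039216, 13.899359299653149], [-186.46002493658074, 57.95966389517449, 24.914917380309884], [-184.53286571904005, 64.7605989701803, 32.741044134197125]]
side 416 [[-115.56013911545875, -22.77140017770462, -3.5934403245550897], [-39.56469289013826, 25.99007406588179, 2.4271288333438776]] [-76.5   4.   -0.2]
knob 95 [[-200.89150850608823, 60.24714551308004, 13.203144639979108], [-191.76150563191857, 67.71815206737865, 31.425977537402908], [-184.96566784629977, 71.20463841775212, 45.1157248841879]]
-196.16933416147367 60.904146628516095
2 x -0.0160 -0.0004 0.0113 -0.0002 -0.0017 -0.0001
```

View pics/h2.png

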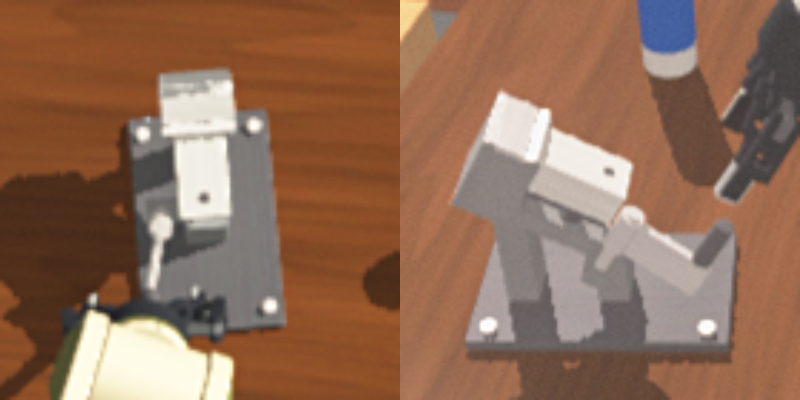

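Both blanks are home: one flush, double-thick stack, near end at about x=-117 to -120. Now the gate.

Call:
{"api": "move_arm", "payload": {"plan": "-0.013 0.0002 0.01 0 0 0 0.085; -0.0135 0.0003 0.01 0 0 0 0.085; 0 0 0.02 0 0 0 0.085; 0 0 0.022 0 0 0 0.085; 0 0 0.022 0 0 0 0.085; 0 0 0 0 0 0 0.085; 0 0 0 0 0 0 0.01; 0 0 0 0 0 0 0.01; 0 0 0 0 0 0 0.01; 0 0 0 0 0 0 0.01; 0 0 0 0 0 0 0.01; 0 0 0 0 0 0 0.01", "grip_force": 40}}

```text
time_s: 24.75
position: [0.5061, 0.0952, 0.1115]
tool_rot: [[0.856, 0.148, 0.496], [0.128, -0.989, 0.075], [0.501, -0.001, -0.865]]
ft_force: [-4.2, -1.0, 6.7]
grip_width: 0.0171
gripper_force: 38.8
```

Run:
```python
from h import *
st()
gs=np.linspace(1.8,0,13)
P=[np.array([-128-70*np.sin(g),45-70*np.cos(g)]) for g in gs]
for a,b in zip(P,P[1:]): d=(b-a)/1000; print(f"{d[0]:.4f} {-d[1]:.4f} 0 0 0 0 0.01;",end=" ")
```

```text
t 24.75 pos [0.5061 0.0952 0.1115] seat mm [-191.    60.5    8. ] F seat [-0.4 -0.3  8. ] w 0.0171 gf 38.8
-0.0016 0.0104 0 0 0 0 0.01; -0.0000 0.0105 0 0 0 0 0.01; 0.0015 0.0104 0 0 0 0 0.01; 0.0031 0.0100 0 0 0 0 0.01; 0.0045 0.0095 0 0 0 0 0.01; 0.0059 0.0087 0 0 0 0 0.01; 0.0071 0.0077 0 0 0 0 0.01; 0.0082 0.0066 0 0 0 0 0.01; 0.0091 0.0053 0 0 0 0 0.01; 0.0098 0.0038 0 0 0 0 0.01; 0.0102 0.0023 0 0 0 0 0.01; 0.0105 0.0008 0 0 0 0 0.01;
```

Call:
{"api": "move_arm", "payload": {"plan": "-0.0016 0.0104 0 0 0 0 0.01; 0 0.0105 0 0 0 0 0.01; 0.0015 0.0104 0 0 0 0 0.01; 0.0031 0.01 0 0 0 0 0.01; 0.0045 0.0095 0 0 0 0 0.01; 0.0059 0.0087 0 0 0 0 0.01; 0.0071 0.0077 0 0 0 0 0.01; 0.0082 0.0066 0 0 0 0 0.01; 0.0091 0.0053 0 0 0 0 0.01; 0.0098 0.0038 0 0 0 0 0.01; 0.0102 0.0023 0 0 0 0 0.01; 0.0105 0.0008 0 0 0 0 0.01"}}

```text
time_s: 26.25
position: [0.5761, 0.0196, 0.1443]
tool_rot: [[0.858, 0.15, 0.491], [0.129, -0.989, 0.077], [0.497, -0.003, -0.868]]
ft_force: [-4.9, 3.7, 2.7]
grip_width: 0.0171
gripper_force: 39.7
```

Run:
```python
from h import *
st()
```

```text
t 26.25 pos [0.5761 0.0196 0.1443] seat mm [-124.4  -24.6    7.5] F seat [-2.3  4.4  4.5] w 0.0171 gf 39.7
```

Push a little more to find the shut stop.

Call:
{"api": "move_arm", "payload": {"plan": "0.002 0 0 0 0 0 0.01; 0.002 0 0 0 0 0 0.01; 0.002 0 0 0 0 0 0.01; 0 0 0 0 0 0 0.01"}}

```text
time_s: 26.75
position: [0.5801, 0.0201, 0.1466]
tool_rot: [[0.859, 0.15, 0.49], [0.13, -0.989, 0.077], [0.495, -0.002, -0.869]]
ft_force: [-12.6, -2.0, 0.9]
grip_width: 0.017
gripper_force: 40.1
```

Run:
```python
from h import *
st()
```

```text
t 26.75 pos [0.5801 0.0201 0.1466] seat mm [-119.7  -24.7    7.4] F seat [-10.6  -0.1   7.2] w 0.017 gf 40.1
```

Call:
{"api": "move_arm", "payload": {"plan": "0.002 0 0 0 0 0 0.01; 0.001 0 0 0 0 0 0.01; 0 0 0 0 0 0 0.01"}}

```text
time_s: 27.12
position: [0.5805, 0.0203, 0.1466]
tool_rot: [[0.862, 0.151, 0.485], [0.13, -0.988, 0.077], [0.491, -0.003, -0.871]]
ft_force: [-24.0, -8.2, 2.1]
grip_width: 0.0169
gripper_force: 40.8
```

Run:
```python
from h import *
st(); R,s=seatframe()
for cam in("top","side"):
    I,D=viewer.get_image(cam);L=((cloud(cam,D)-s)@R*1000)[D>0]; x,y,z=L.T
    near=(x<-110)&(x>-190)&(abs(y)<70)
    b=L[near&(z>-36)&(z<-6)&(y<40)&(x<-119)]; print(cam,len(b),np.round(np.percentile(b,[5,50,95],0),1).tolist())
    if len(b)>10:print(np.polyfit(b[:,1],b[:,0],1))
```

```text
t 27.12 pos [0.5805 0.0203 0.1466] seat mm [-119.3  -24.6    7.3] F seat [-20.6  -4.5  14.3] w 0.0169 gf 40.8
top 12 [[-123.3, 15.1, -35.0], [-121.9, 26.5, -14.1], [-120.3, 34.6, -6.8]]
[-2.17044818e-02 -1.21275029e+02]
side 21 [[-122.2, -24.5, -31.3], [-121.7, 7.1, -11.3], [-121.1, 20.9, -7.3]]
[-4.78554408e-03 -1.21728361e+02]
```

At the shut stop. Release and retreat.

Call:
{"api": "move_arm", "payload": {"plan": "-0.002 0 0 0 0 0 0.01; 0 0 0 0 0 0 0.085; 0 0 0 0 0 0 0.085; 0 0 0 0 0 0 0.085; 0 0 0 0 0 0 0.085; 0 0 -0.02 0 0 0 0.085; 0 0 -0.04 0 0 0 0.085; 0 0 -0.04 0 0 0 0.085; -0.04 0.03 -0.04 0 0 0 0.085; -0.04 0.04 -0.04 0 0 0 0.085; 0 0.05 0 0 0 0 0.085; 0 0 0 0 0 0 0.085"}}

```text
time_s: 28.72
position: [0.4496, -0.1203, 0.2629]
tool_rot: [[0.856, 0.144, 0.496], [0.124, -0.99, 0.072], [0.501, 0.0, -0.865]]
ft_force: [-0.0, 0.3, 0.1]
grip_width: 0.085
gripper_force: 0.0
```

Run:
```python
from h import *
st();R,s=seatframe();V=[]
for cam in("top","side"):
    I,D=viewer.get_image(cam);L=((cloud(cam,D)-s)@R*1000)[D>0]; x,y,z=L.T
    near=(x<-105)&(x>-190)&(abs(y)<70)
    k=L[near&(z>12)&(z<50)]; print(cam,len(k),"knob",np.round(np.percentile(k,[5,50,95],0),1).tolist())
    b=L[near&(z>-36)&(z<-6)&(y<38)&(x<-119)]
    if len(b)>10:print("bar",len(b),np.round(np.median(b,0),1),np.polyfit(b[:,1],b[:,0],1))
    V.append(cv2.resize(I[90:210,180:300] if cam=="top" else I[130:270,130:270],(400,400)))
cv2.imwrite("pics/end.png",np.hstack(V)[...,::-1])
```

```text
t 28.73 pos [ 0.4496 -0.1203  0.2629] seat mm [-191.4 -144.1  183.1] F seat [0.1 0.3 0.1] w 0.085 gf 0.0
top 38 knob [[-134.1, -33.9, 16.4], [-123.6, -26.8, 41.3], [-118.3, -18.6, 47.7]]
bar 36 [-123.4    1.8  -12.8] [ 1.19649942e-02 -1.23670139e+02]
side 92 knob [[-133.2, -25.9, 15.1], [-125.2, -18.7, 32.2], [-118.1, -14.5, 45.8]]
bar 22 [-122.2    2.2  -13.6] [ 1.26319418e-02 -1.22150335e+02]
```

View pics/end.png

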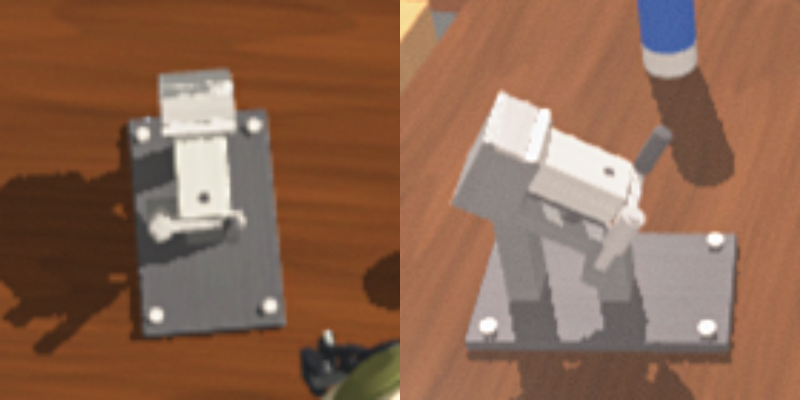

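Gate is shut flush across the stack, with both blanks home. I'm handing it in.

```bash
python3 -c "
from rig import env
print(env.close_job())"
```

```text
the job is handed in; nothing more can be done
None
```

I opened the gate, loaded both blanks home under the hood one on top of the other, and swung the gate shut. I then handed the job in at about 29 s, with the arm clear; the tin, spray can and brush were not touched.

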